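# Free the dish carrier from its dock and hold it up level

### The arm

A 6-joint arm with a two-finger parallel gripper is mounted at the origin on a cart in front of the work surface, level with it; the furniture and walls round the work are solid. World frame = base frame: x ahead of the robot, y to its left, z up, the work surface at z = 0. Lengths are in m, angles in degrees, forces in N, time in s.
With the tool pointing down it reaches from about 0.3 to 0.75 m from the base axis. Payload 8.5 kg.
Tool frame: the origin (TCP) lies midway between the tips of the shut fingers; the grasp point (between the pads) lies env.tcp_to_grasp behind it (env.tcp_to_grasp is the distance from the TCP to the grasp point, in m); z points along the fingers, y is the line along which they close (so a half turn about z gives the same grasp; the last joint's range is limited). The gripper opens to 85 mm and grips with 20 to 120 N. Pads are 22 mm wide; open, the fingers measure 114 mm over their backs; the gripper's body (76 mm by 85 mm) begins 54 mm behind the grasp point. The pads swing forward as they close: fully open they stand 13 mm farther back than shut.
Start: joints at [59.742, 21.807, 74.336, -0, 83.858, -12.336], TCP at [0.169, 0.523, 0.231] pointing down, gripper open.
Joint ranges: [-178.18, 178.18], [-50.72, 133.34], [12.68, 142.11], [-81.47, 261.47], [9.98, 163.14], [-165.26, 165.26]. Speed limits (degrees/s): [136.94, 136.94, 180, 180, 180, 180].

### API

Orientations are given as a 3x3 rotation matrix whose columns are the frame's x, y, z axes.
In Python, from rig import observe, optics, job, env gives the robot as it stands. The module is installed in compiled form; this text tells all that it offers.
- The arm moves only by the shell command python3 -m jog 'ROWS' [FORCE]. ROWS is JSON, a list of rows, each a list of 7 numbers: the turn, a rotation vector about the tool's x, y, z in rad, then the shift along the tool's x, y, z in m, then the opening in per cent of the stroke, from 0 (shut) to 100 (fully open). A call has 1 to 10 rows; each row shifts and turns the commanded pose from where the row before left it, along the tool's axes as they then stand; what a row does not reach is not made up. A row lasts 1/8 s, in which the tool goes at most 62.5 mm and 10.7 degrees, less where a joint would pass 70% of its speed; a pose out of reach is approached as far as the arm can. A call is refused whole if a number of a shift passes 0.0625 or a number of a turn 0.188, either way. A call with a gripper value outside its range is refused whole. The fingers move at their own pace and stop on an object; FORCE is the grip in N (left out, the last holds). Time passes only in rows, so rows that do not move let the fingers close. It gives the time, the measured TCP pose, the force, the opening and the grip force at its end, in the units of the state.
- observe(): the state, without advancing time (a new reading comes with each control period).
- optics.get_image(name): name is "side" or "top"; returns a dict with "pixels" (384x512x3 uint8, red, green, blue), "mtx" (3x3 intrinsics, pixels), "dist_coeffs" ([k1, k2, p1, p2, k3] as OpenCV has them; the pictures are not rectified), "rvec" (rotation vector, rad) and "tvec" (3), from world to camera coordinates, as OpenCV has them. Camera axes: x right, y down, z forward; pixel columns grow to the right and rows downward; lengths in m; the calibration is good to about 2 mm. A picture is of the moment at which its call begins. There is no depth.
- job.close_job(): hands the job in; it is judged then, once.
The state is a dict: "time_s": time; "q": joint angles; "qvel": joint speeds; "joint_efforts": joint torques, N m; "position": TCP position; "tool_rot": TCP orientation; "ft_force": force on the tool from outside, world axes, zero at the start; "wrist_torque": the same for the moment, N m; "grip_width": finger opening in m; "gripper_force": force on a finger pad.
Only numpy, scipy, OpenCV 4.12 (cv2) and the standard library are available. Lean on these libraries where they do the work, as an engineer would, in place of code of your own. Each camera call takes 0.05 s, during which the arm holds its last target. There are 200 camera calls.

### The job

Turn the red clamp knob clockwise (seen from above) about a quarter turn, so that its steel arm no longer lies over the front lug of the dish carrier, then take the carrier by its blue grip and lift it, with both culture dishes staying in their seats, to about 12 cm above its dock so that a colleague can look at the dishes from below. Keep the carrier level all the way, hold it there straight above the dock, steady and level, for at least two seconds, and finish still holding it: do not put it down or let go. Leave the beaker and the tally counter beside the dock where they are.

Things in the scene. Friction and masses are not known exactly. Their poses are not given: they have to be found in the camera images.
- dock: Grey dock fixed to the table: plate 104 x 200 mm, 12 mm thick, with a tongue 56 mm wide reaching 115 mm from the centre toward -x (robot's side) that carries the clamp knob. White guide rails round the carrier (2 mm play), tops 21 mm above the table. Origin: centre of the plate at table height; x away from the tongue, y along the plate to the left, z up.
- clamp_knob (a joint): Clamp knob, vertical axis 78 mm in front (-x) of the dock's origin; rad, grows clockwise from above. At 0 its steel arm (12 mm wide, 36 mm long from the axis, 20.5 to 26.5 mm above the table) points to dock +x, 2.5 mm over the carrier's lug, and blocks lifting; clear from 1.1 on; points to dock -y at 1.57; stop at 1.65. Starts at 0 to 0.25, stays where left (friction 0.06 N m).
- knob_grip (a point): Middle of the knob's red bar grip, on the turning axis, 51.5 mm above the table. The bar is 32 mm long (along the steel arm, this point's x axis), 11 mm thick, and spans 28.5 to 62.5 mm above the table. It can be pinched from above across the 11 mm.
- carrier: Loose aluminium dish carrier, about 0.22 kg: plate 80 x 176 x 6 mm, front lug 40 mm wide reaching 56 mm from the centre toward -x, two dish seats with white rims (inner radius 31.5 mm, 4.5 mm high) 50 mm either side of the centre along y, blue grip on a stem in the middle. Origin: centre of the underside, resting 12 mm above the table over the dock's origin; axes as the dock's.
- carrier_grip (a point): Middle of the carrier's blue grip, 55 mm above the carrier's underside: a bar 28 mm long (along the carrier's x), 12 mm thick (along its y), 26 mm tall, its top 68 mm and its underside 42 mm above the carrier's underside. To be pinched from above across the 12 mm. The dishes' tops are 21 mm above the carrier's underside.
- seat_left (a point): Centre of the carrier's left (+y) seat, on the plate's top.
- seat_right (a point): Centre of the carrier's right (-y) seat, on the plate's top.
- dish_left: Loose closed culture dish with pink medium, 60 mm across, 15 mm high, 20 g, lying in the left (+y) seat. Origin: centre of its underside.
- dish_right: The same kind of dish in the right (-y) seat. Origin: centre of its underside.
- beaker: Small clear beaker, 45 mm across, 59 mm tall, standing loose on the table about 100 mm to one side of the knob. Origin: centre of its underside. Bystander.
- tally_counter: Grey-white round tally counter, 46 mm across, 21 mm high, lying loose on the table about 100 mm to the other side of the knob. Origin: centre of its underside. Bystander.
There are look-alikes about, which are no part of the job. What is shaped like the dish_right but orange is not meant.

How it is judged (in metres and radians):
On the way, in this order (a step that is already met when the one before it is completed fails the run):
1. the clamp knob is turned until its arm is clear of the lug, the carrier still in its dock (value of joint clamp_knob above 1.1 rad and z of carrier in the frame of dock below 0.02 m), for 0.2 s.
2. the carrier, with both dishes seated, is held steady and level above its dock for two seconds (z of carrier in the frame of dock between 0.082 and 0.232 m and horizontal distance between carrier and dock below 0.08 m and angle between carrier's own z axis and vertical below 0.09 rad and linear speed of carrier below 0.03 m/s and angular speed of carrier below 0.15 rad/s and contact force between the fingers and carrier above 1 N and contact force between carrier and dock below 0.1 N and distance between dish_left and seat_left below 0.006 m and distance between dish_right and seat_right below 0.006 m), for 2 s.
At the end, for the whole second after the job is handed in: Gripper holds the carrier (over 1 N, dock not touching it), underside raised 70 to 220 mm, within 80 mm sideways of the dock centre, tilt under 0.09 rad, under 0.03 m/s and 0.15 rad/s; each dish within 6 mm of its seat centre; clamp knob past 1.1 rad (all of step 2 and value of joint clamp_knob above 1.1 rad); the arm keeps its last pose, push and grip.
It fails at once if the carrier is tilted by more than 0.26 rad (angle between carrier's own z axis and vertical above 0.26 rad).
It fails at once if the beaker is moved by more than 20 mm (distance of beaker from where it was at the start of the episode above 0.02 m).
It fails at once if the tally counter is moved by more than 20 mm (distance of tally_counter from where it was at the start of the episode above 0.02 m).
It also fails if it takes over 54 s, if anything falls off the work surface, if the arm or the gripper's body presses on something with over 40 N, if the wrist force passes 120 N, or if a joint passes its speed limit or range.

## Working session

There is one attempt and no reset: what is moved stays moved. The work goes in short steps, Python scripts to look and compute and a shell command to move; the robot and the scene stay as the last step left them, time stands still between calls to the robot, and variables do not carry over. Pictures are saved under pics/ and viewed, at most 10 in all, crops included, and the job is handed in when it is done.

```bash
mkdir -p pics
python3 - <<'E'
from rig import observe, optics, env
import cv2,numpy as np
s=observe();print(s['time_s'],s['position'],np.round(s['tool_rot'],3),s['grip_width'],env.tcp_to_grasp)
for n in('top','side'):
    d=optics.get_image(n);cv2.imwrite(f'pics/{n}0.png',d['pixels'][:,:,::-1])
    R=cv2.Rodrigues(np.array(d['rvec']))[0];print(n,-R.T@np.array(d['tvec']).ravel(),np.round(R,2).tolist())
E
```

```text
0.0 [0.1690878  0.5230381  0.23070575] [[-0.951  0.308 -0.001]
 [ 0.308  0.951 -0.001]
 [ 0.    -0.001 -1.   ]] 0.08492053839794271 0.0187
top [0.48403131 0.04936022 0.91385156] [[-0.02, -1.0, -0.02], [-0.99, 0.02, -0.16], [0.16, 0.01, -0.99]]
side [0.60314504 0.86173379 0.42972582] [[-1.0, -0.05, 0.01], [-0.03, 0.4, -0.92], [0.04, -0.92, -0.4]]
```

View pics/top0.png

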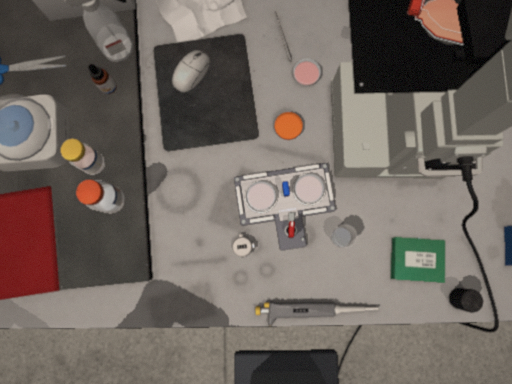

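View pics/side0.png

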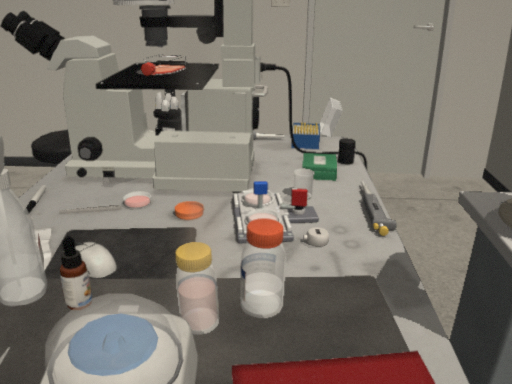

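The top view shows the dock around (285,193), with its tongue toward the robot. The carrier's pink dishes are at (261,196) and (310,188), the blue grip at (286,188) and the red knob at (291,230). The counter is at (243,244) and the beaker at (345,235). The look-alikes are an orange dish at (289,125) and a loose pink one at (306,71). Neither is in a seat, so the two dishes in the carrier are the ones meant. I'll confirm with an enlarged crop and measure.

```bash
cat > h.py <<'E'
import cv2,numpy as np
from rig import observe,optics
def ray(d,p):
    u=cv2.undistortPoints(np.array([[p]],float),np.array(d['mtx'],float),np.array(d['dist_coeffs'],float)).ravel()
    R=cv2.Rodrigues(np.array(d['rvec'],float))[0];c=-R.T@np.array(d['tvec'],float).ravel()
    return c,R.T@np.r_[u,1]
def plane(d,p,z):
    c,r=ray(d,p);return c+r*(z-c[2])/r[2]
def tri(a,p,b,q):
    A=[];B=[]
    for d,x in((a,p),(b,q)):
        c,r=ray(d,x);r/=np.linalg.norm(r);P=np.eye(3)-np.outer(r,r);A.append(P);B.append(P@c)
    return np.linalg.lstsq(np.vstack(A),np.hstack(B),rcond=None)[0]
def mask(d,col,box):
    x0,y0,x1,y1=box;h=cv2.cvtColor(d['pixels'],cv2.COLOR_RGB2HSV).astype(int);H,S,V=h[...,0],h[...,1],h[...,2]
    m={'red':((H<6)|(H>174))&(S>140)&(V>60),'blue':(H>100)&(H<130)&(S>130),'pink':((H<14)|(H>165))&(S>22)&(S<120)&(V>120)}[col]
    o=np.zeros(m.shape,np.uint8);o[y0:y1,x0:x1]=m[y0:y1,x0:x1];return o
def blobs(m,mn=6):
    n,l,s,c=cv2.connectedComponentsWithStats(m)
    return [(s[i,4],c[i].round(1).tolist(),s[i,:4].tolist()) for i in range(1,n) if s[i,4]>=mn]
E
python3 - <<'E'
from h import *
a=optics.get_image('top');b=optics.get_image('side')
for c,ba,bb in(('red',(270,205,310,250),(285,180,315,215)),('blue',(270,170,300,205),(245,175,275,200)),('pink',(235,165,335,225),(235,180,290,215))):
    A=blobs(mask(a,c,ba));B=blobs(mask(b,c,bb));print(c,A,B)
    if c!='pink':print(tri(a,max(A)[1],b,max(B)[1]))
    else:
        P=[plane(a,x[1],.030)for x in sorted(A)[-2:]];print(P)
im=a['pixels'][150:260,220:370,::-1];cv2.imwrite('pics/c.png',cv2.resize(im,None,fx=5,fy=5,interpolation=cv2.INTER_CUBIC))
E
```

```text
red [(np.int32(70), [291.0, 230.0], [288, 222, 7, 15])] [(np.int32(236), [298.9, 197.1], [292, 189, 15, 17])]
[0.54315668 0.00489376 0.04400753]
blue [(np.int32(69), [285.5, 188.3], [283, 182, 6, 14])] [(np.int32(150), [260.2, 187.4], [254, 182, 13, 12])]
[0.62221176 0.01471352 0.06722919]
pink [(np.int32(23), [239.1, 167.9], [235, 165, 10, 6]), (np.int32(17), [250.2, 166.1], [246, 165, 8, 5]), (np.int32(7), [275.0, 166.1], [274, 165, 3, 3]), (np.int32(7), [297.3, 165.4], [295, 165, 6, 2]), (np.int32(18), [245.9, 170.6], [243, 167, 7, 8]), (np.int32(8), [256.2, 167.8], [255, 166, 3, 4]), (np.int32(10), [268.8, 168.5], [266, 167, 7, 4]), (np.int32(7), [279.1, 168.4], [277, 167, 5, 3]), (np.int32(58), [319.9, 173.6], [312, 168, 16, 14]), (np.int32(20), [299.0, 173.2], [295, 171, 8, 5]), (np.int32(217), [266.6, 180.7], [241, 173, 52, 21]), (np.int32(6), [333.5, 176.7], [333, 175, 2, 4]), (np.int32(516), [308.6, 188.2], [296, 176, 26, 26]), (np.int32(517), [260.6, 195.8], [248, 183, 26, 26]), (np.int32(7), [290.1, 183.1], [289, 182, 3, 4]), (np.int32(78), [322.8, 201.4], [312, 190, 18, 19]), (np.int32(242), [285.5, 205.4], [259, 193, 52, 24]), (np.int32(53), [249.5, 212.7], [244, 206, 14, 13]), (np.int32(18), [237.4, 216.4], [235, 212, 5, 12]), (np.int32(38), [282.7, 216.4], [279, 213, 9, 8]), (np.int32(19), [318.5, 216.5], [315, 213, 8, 9]), (np.int32(24), [325.4, 217.4], [323, 212, 6, 11]), (np.int32(25), [331.9, 217.4], [329, 212, 6, 12]), (np.int32(16), [307.6, 220.4], [306, 217, 5, 8]), (np.int32(16), [291.6, 222.0], [289, 220, 5, 5]), (np.int32(6), [260.7, 223.5], [259, 223, 4, 2])] [(np.int32(117), [251.4, 198.3], [244, 193, 15, 12]), (np.int32(57), [265.7, 198.4], [262, 194, 9, 10]), (np.int32(30), [262.5, 213.6], [254, 213, 18, 2])]
[array([ 0.62799647, -0.03407538,  0.03      ]), array([0.61420728, 0.06440274, 0.03      ])]
```

View pics/c.png

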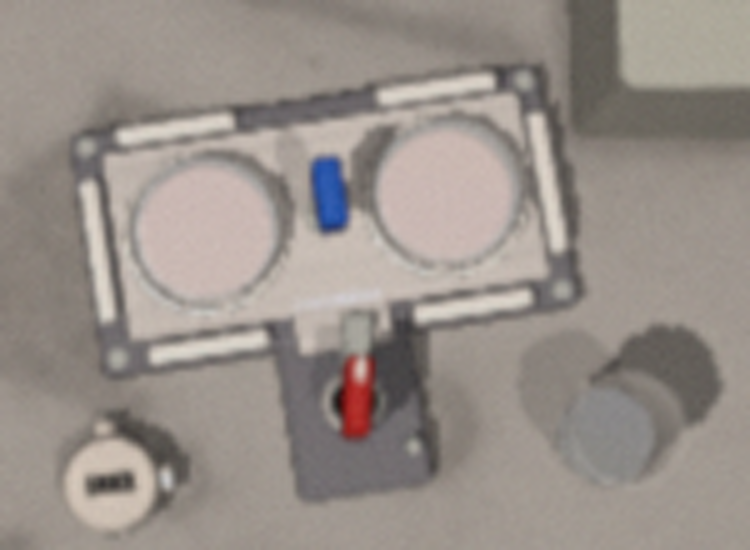

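The crop confirms it: both pink dishes sit in the carrier, the blue grip is upright in the middle, and the red knob has its steel arm over the lug. Estimates are dock yaw about 8°, grip about (0.622, 0.015) and knob about (0.543, 0.005). Next is the coarse approach at constant height, plus the bar angle.

```bash
python3 - <<'E'
from h import *
a=optics.get_image('top')
for c,b,z in(('red',(270,205,310,250),.055),('blue',(270,170,300,205),.075)):
    m=mask(a,c,b);ys,xs=np.nonzero(m);P=np.array([plane(a,(x,y),z)[:2] for x,y in zip(xs,ys)])
    r=cv2.minAreaRect(P.astype(np.float32)*1000);w,v=np.linalg.eigh(np.cov(P.T));v=v[:,1];print(c,P.mean(0),r,np.degrees(np.arctan(v[1]/v[0])))
E
R='[0,0,0,-0.0368,-0.027,0,45]'
python3 -m jog '[[0,0,0,-0.037,-0.027,0,45],[0,0,0,-0.037,-0.027,0,45],[0,0,0,-0.037,-0.027,0,45],[0,0,0,-0.037,-0.027,0,45],[0,0,0,-0.037,-0.027,0,45],[0,0,0,-0.037,-0.027,0,45],[0,0,0,-0.037,-0.027,0,45]]' 30
python3 -m jog '[[0,0,0,-0.037,-0.027,0,45],[0,0,0,-0.037,-0.027,0,45],[0,0,0,-0.037,-0.027,0,45],[0,0,0,-0.037,-0.027,0,45],[0,0,0,-0.037,-0.027,0,45],[0,0,0,-0.037,-0.027,0,45],[0,0,0,0,0,0,45],[0,0,0,0,0,0,45]]'
```

```text
red [0.54147558 0.00556892] ((543.6351318359375, 5.4844770431518555), (11.757125854492188, 27.511560440063477), 88.37557983398438) -6.365198572699105
blue [0.62120087 0.01501428] ((620.995849609375, 15.015996932983398), (9.71445369720459, 25.60630989074707), 88.57583618164062) 6.2151643726799115
time_s: 1.12
position: [0.3582, 0.2625, 0.2314]
tool_rot: [[-0.951, 0.308, 0.0], [0.308, 0.951, 0.0], [-0.0, 0.0, -1.0]]
ft_force: [-0.5, 0.9, -0.3]
grip_width: 0.0385
gripper_force: 0.0
time_s: 2.12
position: [0.5184, 0.0418, 0.2312]
tool_rot: [[-0.951, 0.308, -0.001], [0.308, 0.951, 0.0], [0.001, 0.0, -1.0]]
ft_force: [-0.5, 0.4, 0.2]
grip_width: 0.0382
gripper_force: 0.0
```

```bash
python3 -m jog '[[0,0,0,-0.035,-0.0275,0,45],[0,0,-0.114,0,0,0.02,45],[0,0,-0.113,0,0,0.03,45],[0,0,0,0,0,0.03,45],[0,0,0,0,0,0.03,45],[0,0,0,0,0,0,45]]'
python3 - <<'E'
from h import *
for n,x0,y0,x1,y1 in(('top',210,140,370,260),('side',200,130,360,250)):
    d=optics.get_image(n);cv2.imwrite(f'pics/k_{n}.png',cv2.resize(d['pixels'][y0:y1,x0:x1,::-1],None,fx=4,fy=4,interpolation=cv2.INTER_CUBIC))
s=cv2.imread('pics/k_top.png');t=cv2.imread('pics/k_side.png');cv2.imwrite('pics/k.png',cv2.resize(np.vstack([s,t]),(400,600)))
E
```

```text
time_s: 2.88
position: [0.5423, 0.0057, 0.1201]
tool_rot: [[-0.996, 0.084, -0.004], [0.084, 0.996, 0.001], [0.004, 0.001, -1.0]]
ft_force: [0.1, -0.5, 1.0]
grip_width: 0.0387
gripper_force: 0.0
```

View pics/k_side.png

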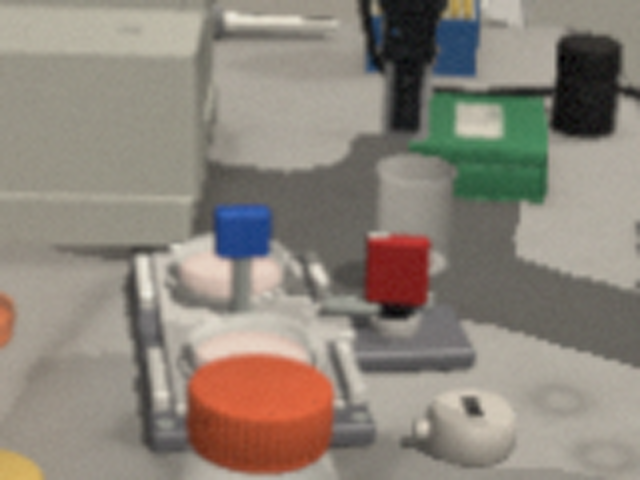

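The side view shows the fingers lined up above the red knob (crop (400,130) against (398,270)) and nothing in the way. I'll descend and pinch.

```bash
python3 -m jog '[[0,0,0,-0.001,0,0.03,45],[0,0,0,0,0,0.03,45],[0,0,0,0,0,0.025,45],[0,0,0,0,0,0,45],[0,0,0,0,0,0,0],[0,0,0,0,0,0,0],[0,0,0,0,0,0,0],[0,0,0,0,0,0,0]]' 30
```

```text
time_s: 3.98
position: [0.5458, 0.005, 0.0382]
tool_rot: [[-0.996, 0.086, 0.004], [0.086, 0.996, 0.001], [-0.004, 0.001, -1.0]]
ft_force: [0.7, 5.4, 4.6]
grip_width: 0.0101
gripper_force: 31.9
```

```bash
python3 -m jog '[[0,0,0.12,0,0,0,0],[0,0,0.12,0,0,0,0],[0,0,0.12,0,0,0,0],[0,0,0.12,0,0,0,0],[0,0,0.12,0,0,0,0]]'
python3 -m jog '[[0,0,0.12,0,0,0,0],[0,0,0.12,0,0,0,0],[0,0,0.12,0,0,0,0],[0,0,0.12,0,0,0,0],[0,0,0.12,0,0,0,0],[0,0,0,0,0,0,0],[0,0,0,0,0,0,0],[0,0,0,0,0,0,0]]'
```

```text
time_s: 4.6
position: [0.5454, 0.0041, 0.0382]
tool_rot: [[-0.772, 0.636, 0.003], [0.636, 0.772, -0.001], [-0.003, 0.001, -1.0]]
ft_force: [-1.6, -0.6, 5.8]
grip_width: 0.0105
gripper_force: 32.1
time_s: 5.6
position: [0.5445, 0.0036, 0.0382]
tool_rot: [[-0.281, 0.96, 0.0], [0.96, 0.281, -0.002], [-0.002, -0.0, -1.0]]
ft_force: [-5.7, -3.4, 9.4]
grip_width: 0.0103
gripper_force: 32.5
```

```bash
python3 -m jog '[[0,0,0,0,0,0,40],[0,0,0,0,0,0,40],[0,0,0,0,0,0,40],[0,0,0,0,0,-0.03,40],[0,0,0,0,0,-0.04,40],[0,0,0,0,0,-0.04,40],[0,0,0,0,0,0,40]]'
python3 -m jog '[[0,0,0,-0.0053,0.0385,0,40],[0,0,0,-0.0053,0.0385,0,40],[0,0,-0.158,0,0,0,40],[0,0,-0.158,0,0,0,40],[0,0,-0.158,0,0,0,40],[0,0,-0.158,0,0,0,40],[0,0,-0.158,0,0,0,40],[0,0,-0.158,0,0,0,40],[0,0,-0.158,0,0,0,40],[0,0,-0.158,0,0,0,40]]'
python3 -m jog '[[0,0,-0.15,0,0,0,40],[0,0,0,0,0,0,40],[0,0,0,0,0,0,40]]'
python3 - <<'E'
from h import *
a=optics.get_image('top');b=optics.get_image('side')
A=blobs(mask(a,'red',(260,205,330,260)));B=blobs(mask(b,'red',(285,180,330,215)));print(A,B)
s=cv2.resize(a['pixels'][150:260,220:370,::-1],None,fx=4,fy=4,interpolation=2);t=cv2.resize(b['pixels'][150:240,220:370,::-1],None,fx=4,fy=4,interpolation=2)
cv2.imwrite('pics/g.png',cv2.resize(np.vstack([s[:240*2],t]),None,fx=.75,fy=.75))
E
```

```text
time_s: 6.48
position: [0.546, 0.0041, 0.1491]
tool_rot: [[-0.281, 0.96, 0.006], [0.96, 0.281, -0.001], [-0.003, 0.005, -1.0]]
ft_force: [-0.1, 0.2, -1.1]
grip_width: 0.0344
gripper_force: 0.0
time_s: 7.72
position: [0.6212, 0.0159, 0.1449]
tool_rot: [[-1.0, 0.017, -0.002], [0.017, 1.0, 0.0], [0.002, 0.0, -1.0]]
ft_force: [-0.1, -1.7, 0.5]
grip_width: 0.0345
gripper_force: 0.0
time_s: 8.1
position: [0.6214, 0.0158, 0.1457]
tool_rot: [[-0.992, -0.125, -0.001], [-0.125, 0.992, 0.0], [0.001, 0.0, -1.0]]
ft_force: [0.1, -0.4, 0.1]
grip_width: 0.0341
gripper_force: 0.0
[] [(np.int32(148), [299.2, 197.9], [295, 188, 9, 21])]
```

View pics/g.png

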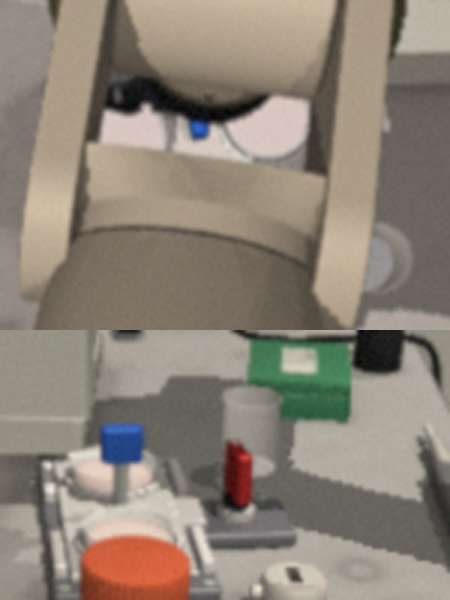

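The view shows the knob bar turned (side, red bar edge-on at (238,475) in the picture) with its arm off the lug. The gripper is over the blue grip with the beaker untouched. I'll descend and pinch the grip.

```bash
python3 -m jog '[[0,0,0,0,-0.0007,0.03,40],[0,0,0,0,0,0.035,40],[0,0,0,0,0,0.03,40],[0,0,0,0,0,0,40],[0,0,0,0,0,0,22],[0,0,0,0,0,0,10],[0,0,0,0,0,0,0],[0,0,0,0,0,0,0],[0,0,0,0,0,0,0]]' 50
```

```text
time_s: 9.32
position: [0.6225, 0.015, 0.053]
tool_rot: [[-0.992, -0.128, 0.003], [-0.128, 0.992, -0.0], [-0.003, -0.001, -1.0]]
ft_force: [-0.8, 0.9, 7.0]
grip_width: 0.0109
gripper_force: 49.9
```

```bash
python3 -m jog '[[0,0,0,0,0,-0.002,0],[0,0,0,0,0,-0.003,0],[0,0,0,0,0,-0.004,0],[0,0,0,0,0,-0.005,0],[0,0,0,0,0,-0.005,0],[0,0,0,0,0,-0.005,0],[0,0,0,0,0,-0.004,0],[0,0,0,0,0,-0.002,0],[0,0,0,0,0,0,0]]'
python3 - <<'E'
from h import *
b=optics.get_image('side');cv2.imwrite('pics/l.png',cv2.resize(b['pixels'][120:250,180:360,::-1],None,fx=4,fy=4,interpolation=2))
E
```

```text
time_s: 10.45
position: [0.6217, 0.0151, 0.0814]
tool_rot: [[-0.992, -0.128, 0.0], [-0.128, 0.992, -0.0], [-0.0, -0.0, -1.0]]
ft_force: [-0.0, -0.7, -2.8]
grip_width: 0.0111
gripper_force: 48.7
```

View pics/l.png

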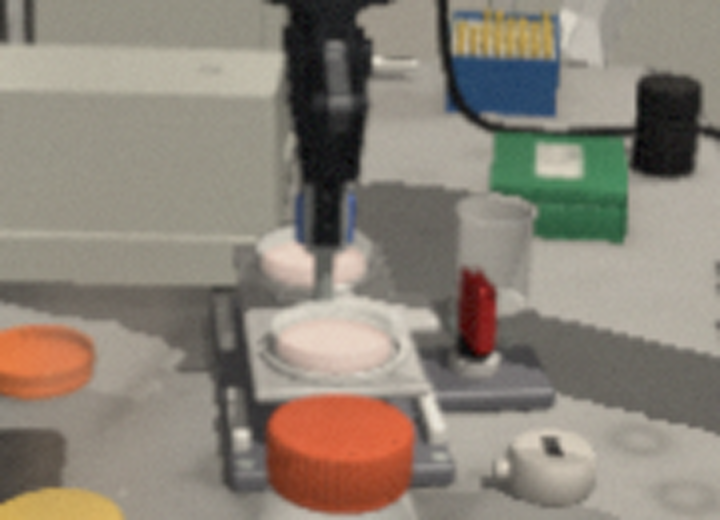

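The carrier is clear of the dock and level, with both dishes seated (near dish at (335,345), far dish at (315,260)). I'll lift the rest of the way and hold.

```bash
python3 -m jog '[[0,0,0,0,0,-0.003,0],[0,0,0,0,0,-0.006,0],[0,0,0,0,0,-0.008,0],[0,0,0,0,0,-0.01,0],[0,0,0,0,0,-0.01,0],[0,0,0,0,0,-0.01,0],[0,0,0,0,0,-0.01,0],[0,0,0,0,0,-0.01,0],[0,0,0,0,0,-0.01,0],[0,0,0,0,0,-0.007,0]]'
python3 -m jog '[[0,0,0,0,0,-0.004,0],[0,0,0,0,0,-0.002,0],[0,0,0,0,0,0,0],[0,0,0,0,0,0,0],[0,0,0,0,0,0,0],[0,0,0,0,0,0,0],[0,0,0,0,0,0,0],[0,0,0,0,0,0,0],[0,0,0,0,0,0,0],[0,0,0,0,0,0,0]]'
python3 -m jog '[[0,0,0,0,0,0,0],[0,0,0,0,0,0,0],[0,0,0,0,0,0,0],[0,0,0,0,0,0,0],[0,0,0,0,0,0,0],[0,0,0,0,0,0,0],[0,0,0,0,0,0,0],[0,0,0,0,0,0,0],[0,0,0,0,0,0,0],[0,0,0,0,0,0,0]]'
python3 -m jog '[[0,0,0,0,0,0,0],[0,0,0,0,0,0,0],[0,0,0,0,0,0,0],[0,0,0,0,0,0,0],[0,0,0,0,0,0,0],[0,0,0,0,0,0,0],[0,0,0,0,0,0,0],[0,0,0,0,0,0,0],[0,0,0,0,0,0,0],[0,0,0,0,0,0,0]]'
python3 - <<'E'
from h import *
b=optics.get_image('side');cv2.imwrite('pics/m.png',cv2.resize(b['pixels'][100:250,180:360,::-1],None,fx=4,fy=4,interpolation=2))
E
```

```text
time_s: 11.75
position: [0.6218, 0.0151, 0.166]
tool_rot: [[-0.992, -0.128, 0.0], [-0.128, 0.992, -0.0], [-0.0, -0.0, -1.0]]
ft_force: [-0.3, -0.5, -2.6]
grip_width: 0.0115
gripper_force: 48.7
time_s: 13.0
position: [0.6217, 0.0151, 0.1713]
tool_rot: [[-0.992, -0.128, -0.0], [-0.128, 0.992, -0.0], [0.0, -0.0, -1.0]]
ft_force: [-0.6, -0.2, -2.2]
grip_width: 0.0111
gripper_force: 48.7
time_s: 14.25
position: [0.6217, 0.0151, 0.1713]
tool_rot: [[-0.992, -0.128, -0.0], [-0.128, 0.992, -0.0], [0.0, -0.0, -1.0]]
ft_force: [-0.6, 0.7, -2.0]
grip_width: 0.011
gripper_force: 48.7
time_s: 15.5
position: [0.6217, 0.0151, 0.1713]
tool_rot: [[-0.992, -0.128, -0.0], [-0.128, 0.992, 0.0], [0.0, 0.0, -1.0]]
ft_force: [0.0, -0.2, -2.0]
grip_width: 0.0112
gripper_force: 48.7
```

View pics/m.png

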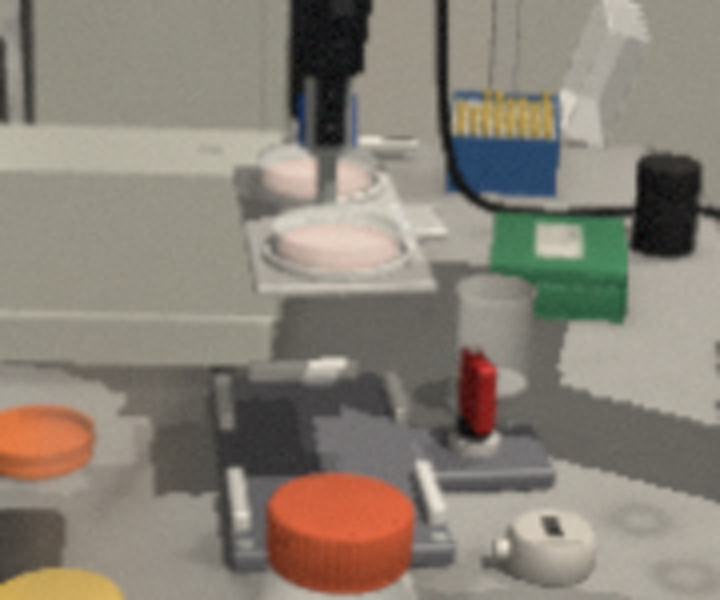

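The carrier is held level above the empty dock with both dishes seated (at (335,245) and (315,175)). The beaker and counter look undisturbed. Handing in.

```bash
python3 -c "
from rig import job;print(job.close_job())"
```

```text
the job is handed in; nothing more can be done
None
```

I turned the clamp knob clockwise to about 1.4 rad, lifted the carrier level to about 12 cm above its dock and held it there over 2 s with both dishes seated, then handed the job in still holding it; the hand-in gave no verdict.

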